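# Stop and reset the tube mixer, then present the tall tube to the inspection camera

### The arm

A 6-joint arm with a two-finger parallel gripper is mounted at the origin on the work surface. World frame = base frame: x ahead of the robot, y to its left, z up, the work surface at z = 0. Lengths are in m, angles in rad, forces in N, time in s.
With the tool pointing down it reaches from about 0.275 to 0.725 m from the base axis. Payload 5.6 kg.
Tool frame: the origin (TCP) lies on the front face of the gripper's body, between the roots of the fingers; the fingertips stand 73 mm ahead of it and the grasp point (between the pads) lies 54 mm ahead of it; z points along the fingers, y is the direction in which the jaws open and shut (so a half turn about z gives the same grasp; the last joint's range is limited). The gripper opens to 85 mm and grips with 20 to 120 N. Pads are 22 mm wide; open, the fingers measure 114 mm over their backs; the gripper's body (76 mm by 85 mm) begins 54 mm behind the grasp point. The pads swing forward as they close: fully open they stand 13 mm farther back than shut.
Start: joints at [-1.038, 0.255, 0.108, 0, -1.424, -0.285], TCP at [0.135, -0.533, 0.304] pointing down, gripper open.
Joint ranges: [-2.95, 2.95], [-1.21, 1.97], [-1.09, 1.5], [-2.87, 1.71], [-2.94, -0.07], [-3.05, 3.05]. Speed limits (rad/s): [2.57, 2.57, 3.14, 3.14, 3.14, 3.14].

### API

Orientations are given as a unit quaternion [x, y, z, w].
In Python, from station import monitor, snapshot, camera_info, r, spot_in, mark_of gives the robot as it stands. The module is installed in compiled form; this text tells all that it offers.
- The arm moves only by the tool jog_arm, never from a script. Its argument "motion" is a list of rows, each a list of 7 numbers: the shift along the world's x, y, z each as a share of 20 mm, from -1 to 1, then the turn, a rotation vector about the world's x, y, z each as a share of 5 degrees, from -1 to 1, then the opening, from -1 (shut) to 1 (fully open). In form: [[x, y, z, ax, ay, az, jaw], ...]. A call has 1 to 10 rows; each row shifts and turns the pose as measured when the row begins; what a row does not reach is not made up. A row lasts 1/12 s, in which the tool goes at most 41.7 mm and 7.16 degrees, less where a joint would pass 70% of its speed; a pose out of reach is approached as far as the arm can. A call with a number of a shift or a turn outside -1 to 1 is refused whole. A call with a gripper value outside its range is refused whole. The fingers move at their own pace and stop on an object; the grip force is fixed at half the most. Time passes only in rows, so rows that do not move let the fingers close. It gives the time, the measured TCP pose, the force and the opening at its end, in the units of the state.
- monitor.get_obs(): the state, without advancing time (a new reading comes with each control period).
- snapshot(name): name is "side" or "top" or "wrist"; returns (picture, depth): 480x640x3 uint8, blue, green, red; 480x640 float32, m along the optical axis (not along the pixel's ray), 0 where there is no reading.
- camera_info(name): a dict with "K" (3x3 intrinsics, pixels), "R" (3x3) and "t" (3): a world point X has camera coordinates R X + t; the wrist camera has in their place "hand_eye" (4x4, takes a point from camera to tool coordinates, whose origin is the TCP and whose axes are the flange's). Camera axes: x right, y down, z forward; pixel columns grow to the right and rows downward; lengths in m; the calibration is good to about 2 mm. A picture is of the moment at which its call begins: read the wrist's pose just before it. camera_info takes no time and is no camera call.
- r.sign_off(): hands the job in, once; it reports no verdict.
Trained networks look in the newest picture that a camera, given by its name, has taken for a name from the list of things; names that differ only in an ending like _2 or _b are one class to them, and where a whole thing is asked for, a point or a joint stands for the part that bears it (a point fixed in the world has none). Each returns a list of dicts, best first, with "confidence" (0 to 1); they miss things now and then, are a little off and sometimes report something else, mostly with a low value. They report only what shows in the picture. A call takes as long as a camera call. They do not tell look-alikes from the thing itself.
- spot_in(camera, name): "position" ([column, row] as shares, 0 to 1, of the picture: columns of its width, rows of its height, amid what is visible of it).
- mark_of(camera, name): "position" ([column, row] as shares, 0 to 1, of the picture: columns of its width, rows of its height: a listed point, or the origin of a listed thing).
The state is a dict: "time": time; "q": joint angles; "qvel": joint speeds; "tau": joint torques, N m; "tcp_pos": TCP position; "orientation": TCP orientation; "force": force on the tool from outside, world axes, zero at the start; "torque": the same for the moment, N m; "gripper_width": finger opening in m.
Only numpy, scipy, OpenCV 4.12 (cv2) and the standard library are available. Lean on these libraries where they do the work, as an engineer would, in place of code of your own. Each camera call takes 0.05 s, during which the arm holds its last target.

### The job

Stop the tube mixer by pushing its mushroom button all the way down and letting it spring back, then turn the mushroom clockwise as far as it goes to reset it. Then draw the tallest of the three tubes out of the mixer's holder and present it to the inspection camera: in the air, the middle of the tube at the middle of the camera's view above the ring mark on the foot plate, cap up, leaning back so that it stands square across the camera's sloping line of sight. Leave the other two tubes in their holes, and finish while still holding the tall tube there, motionless and clear of the camera and the mixer.

Things in the scene. Friction and masses are not known exactly. Their poses are not given: they have to be found in the camera images.
- mixer: Fixed cream tube mixer, 220 (x) x 200 (y) x 60 mm high; origin at the centre of its underside, on the table; x axis points away from the robot, from the mushroom stop (at x = -65 mm, y = 0) towards the tube holder (at x = +55 mm); z up.
- holder (a point): Centre of the top face of the grey tube holder on the mixer, 96 mm above the table; axes as the mixer's. A block 50 (x) x 160 (y) x 36 mm high with three holes in a row along y, at y = -50, 0 and +50 mm, 17.5 mm wide, 36 mm deep. The three tubes stand upright in them in any order.
- stop_top (a point): Centre of the top face of the red mushroom stop, 104 mm above the table when up. The head is a round disc 40 mm in diameter and 20 mm high; its straight edge runs from 4 to 17 mm below this point. It sits on a 24 mm stem over a 48 mm collar whose top is 32 mm below this point. It can be gripped across its edge from above, in any direction.
- stop_push (a joint): How far the mushroom is pushed down: 0 up, 0.008 m fully down. A spring pushes back, about 2.4 N at the start and 8 N fully down, and it comes up again by itself when let go.
- stop_turn (a joint): How far the mushroom head is turned clockwise seen from above: 0 at the start, 0.9 rad at its end stop. It turns easily (0.04 N m) and stays where it is left.
- tall_tube_center (a point): Middle (half-way up) of the tall tube, z along it towards the cap. Frosted plastic, about 30 g, 125 mm long over all: round body 16 mm in diameter, 100 mm long with a tapered foot, then a white round cap 22 mm in diameter and 25 mm high, whose middle is 50 mm from this point. In the holder its top is 185 mm above the table; it must rise 36 mm to leave its hole.
- short_tube_a_center (a point): Middle of a short tube that stays: 95 mm long over all, 16 mm body with a white cap 22 mm in diameter and 25 mm high; its top is 155 mm above the table.
- short_tube_b_center (a point): Middle of the other short tube that stays: 95 mm long over all, 16 mm body with a white cap no wider than the body; its top is 155 mm above the table.
- camera: Fixed inspection camera on a stand. Origin on the table at the centre of the white ring mark (44 mm) of its dark foot plate (110 mm wide, 6 mm thick, x = -50 to +240 mm); x axis points level to the post at x = +187 mm, z up. The camera, with a 60 mm ring light, looks back over the ring mark, sloping down 25 degrees; its lens front is 238 mm above the table.
- view (a point): The view point, middle of the camera's view: 170 mm above the table straight over the ring mark, in empty air, 160 mm in front of the lens. Its z axis is the wanted direction of the tube from foot to cap: 25 degrees (0.436 rad) from vertical, top leaning away from the camera; its x axis points up the line of sight to the lens; its y axis is level.
Not all that is in view belongs to the job. What is shaped like the part that bears tall_tube_center but purple or red is not meant.

How it is judged:
By the outcome, as a careful person would: the job done as asked, in the order asked, and still so for the second after the job is handed in, while the arm keeps its last pose, push and grip.
It also fails if it takes over 56 s, if anything falls off the work surface, if the arm or the gripper's body presses on something with over 40 N, if the wrist force passes 120 N, or if a joint passes its speed limit or range.

## Working session

There is one attempt and no reset: what is moved stays moved. The work goes in short steps, Python scripts to look and compute and a tool call to move; the robot and the scene stay as the last step left them, time stands still between calls to the robot, and variables do not carry over. Pictures are saved under pics/ and viewed, and the job is handed in when it is done.

Besides the shell and the picture viewer there is one more tool, called as name([rows], argument=value, ...), one row to a line, values as JSON. jog_arm: Moves the arm, as the interface text tells. Its arguments: {"type":"object","properties":{"motion":{"type":"array"}},"required":["motion"]}

```bash
mkdir -p pics; ls; cat > h.py <<'E'
import numpy as np, cv2
from station import monitor, snapshot, camera_info, r, spot_in, mark_of
def save(n,im): cv2.imwrite('pics/'+n+'.png',im)
E
python3 - <<'E'
from h import *
for c in ['side','top']:
    im,d=snapshot(c); save(c+'1',im); np.save('d_'+c,d)
    ci=camera_info(c); print(c,np.round(ci['K'],1).tolist(),np.round(ci['R'],4).tolist(),np.round(ci['t'],4).tolist())
    for n in ['mixer','holder','stop_top','tall_tube_center','short_tube_a_center','camera','view']:
        print(n,[(np.round(np.array(m['position'])*[640,480],1).tolist(),round(m['confidence'],2)) for m in mark_of(c,n)[:4]])
o=monitor.get_obs(); print(o)
E
```

```text
pics
side [[543.3, 0.0, 321.3], [0.0, 543.3, 248.7], [0.0, 0.0, 1.0]] [[-0.8336, -0.5523, 0.0086], [-0.3358, 0.4943, -0.8018], [0.4386, -0.6712, -0.5975]] [0.4567, 0.3091, 0.7055]
mixer [([381.1, 262.0], 0.88)]
holder [([365.6, 209.2], 0.74), ([284.4, 393.1], 0.62)]
stop_top [([413.6, 232.3], 0.81)]
tall_tube_center [([319.5, 202.2], 0.8), ([380.5, 189.8], 0.61), ([396.8, 187.4], 0.52)]
short_tube_a_center [([365.4, 206.8], 0.52)]
camera [([286.3, 393.1], 0.85)]
view []
top [[438.3, 0.0, 316.1], [0.0, 438.3, 245.5], [0.0, 0.0, 1.0]] [[-0.0257, -0.9997, -0.0022], [-0.9679, 0.0254, -0.2499], [0.2499, -0.0043, -0.9683]] [-0.0662, 0.6008, 0.7183]
mixer [([380.2, 284.8], 0.67)]
holder [([391.1, 246.5], 0.8)]
stop_top [([383.6, 313.0], 0.56)]
tall_tube_center [([401.2, 189.3], 0.73), ([479.8, 238.2], 0.62), ([422.9, 246.6], 0.58)]
short_tube_a_center [([393.1, 243.9], 0.72)]
camera [([192.4, 307.5], 0.62)]
view [([161.4, 292.6], 0.83)]
{'time': 0.8, 'q': array([-1.03839563e+00,  2.55047688e-01,  1.08187441e-01, -2.71099416e-05,
       -1.42389379e+00, -2.84617004e-01]), 'qvel': array([-0.00038544, -0.00178211,  0.00116082, -0.00178808, -0.00176988,
       -0.00280148]), 'tau': array([-5.54506823e-04, -3.86373103e+01,  2.38060749e+01,  5.36768809e+00,
       -4.56325297e-04, -2.63064902e-05]), 'tcp_pos': array([ 0.13492322, -0.53317404,  0.30390165]), 'orientation': array([-1.23573181e-01,  9.92335462e-01, -1.40810415e-05,  2.07064321e-05]), 'force': array([-0.46144763,  0.14226587, -0.08133397]), 'torque': array([ 0.04719569,  0.02806369, -0.00121671]), 'gripper_width': 0.08552345611722692}
```

View pics/side1.png

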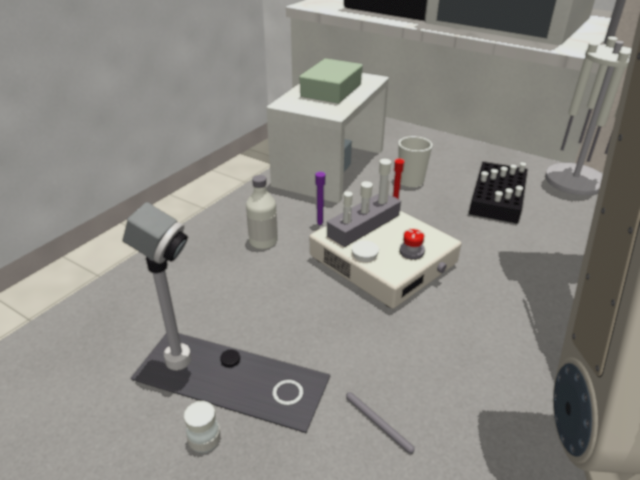

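View pics/top1.png

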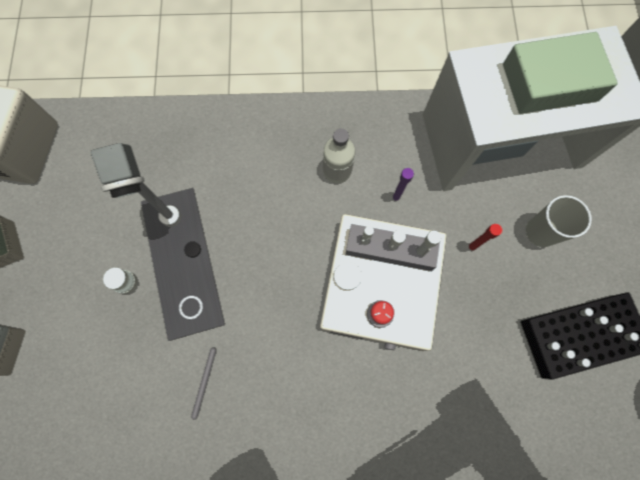

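The side picture shows the mixer at (385,250), the red stop at (413,238) and the foot plate's ring at (288,392). The tall-tube candidates in the side and top pictures:
- White at side (385,180), top (431,243).
- Purple at side (320,200), top (403,183).
- Red at side (398,178), top (487,237).

The white one stands in the holder and is taller than its neighbours, so it fits. Next I'll measure and enlarge it.

```bash
cat >> h.py <<'E'
def onplane(c,uv,z):
    ci=camera_info(c);K,R,t=[np.array(ci[k]) for k in 'KRt']
    d=R.T@np.linalg.inv(K)@np.array([uv[0],uv[1],1.]);C=-R.T@t
    return C+d*(z-C[2])/d[2]
def proj(c,X):
    ci=camera_info(c);K,R,t=[np.array(ci[k]) for k in 'KRt']
    p=K@(R@np.array(X)+t);return p[:2]/p[2]
E
python3 - <<'E'
from h import *
for c,n,uv,z in [('side','stop',(413.6,232.3),.104),('side','holder',(365.6,209.2),.096),('side','mixer',(381.1,262),0),('side','ring',(287.5,392),.006),('side','cam',(286.3,393.1),0),('side','talltop',(385.5,162),.185),
 ('top','stop',(383.6,313),.104),('top','holder',(391.1,246.5),.096),('top','mixer',(380.2,284.8),0),('top','ring',(190.5,307.5),.006),('top','cam',(192.4,307.5),0),('top','talltop',(434,237.5),.185),('top','postbase?',(169,214),.01),('side','postbase',(176,352),.01)]:
    print(c,n,np.round(onplane(c,uv,z),4))
a=cv2.imread('pics/side1.png')[140:300,290:480];b=cv2.imread('pics/top1.png')[200:360,310:500]
save('crop1',np.hstack([cv2.resize(a,None,fx=2.1,fy=3,interpolation=2) if 0 else cv2.resize(x,(399,336),interpolation=2) for x in(a,b)]))
d=np.load('d_top.npy')
# red cap
im=cv2.imread('pics/top1.png').astype(int)
m=(im[...,2]>150)&(im[...,1]<70);m[:,:340]=0;m[:,430:]=0
v,u=np.nonzero(m);print('red',u.min(),u.max(),v.min(),v.max(),u.mean(),v.mean())
ci=camera_info('top');K,R,t=[np.array(ci[k]) for k in 'KRt']
V,U=np.mgrid[:480,:640];P=(np.stack([(U-K[0,2])/K[0,0]*d,(V-K[1,2])/K[1,1]*d,d],-1)-t)@R
np.save('P_top',P)
sel=m&(d>0);print(np.median(P[sel],0),P[sel][:,2].max())
s=(d>0)&(P[...,2]>.05)&(P[...,2]<.066)&(U>310)&(U<460)&(V>200)&(V<360)
q=P[s][:,:2].astype(np.float32);print(cv2.minAreaRect(q))
s=(d>0)&(P[...,2]>.088)&(P[...,2]<.1)&(U>310)&(U<460)&(V>200)&(V<280)
q=P[s][:,:2].astype(np.float32);print('holder',cv2.minAreaRect(q))
s=(d>0)&(P[...,2]>.145)&(P[...,2]<.2)&(U>340)&(U<445)&(V>200)&(V<280)
for z,lo,hi in((.155,345,380),(.155,380,415),(.185,415,445)):
    k=s&(U>lo)&(U<hi); print(k.sum(),np.median(P[k],0),P[k][:,2].max())
E
```

```text
side stop [ 0.4765 -0.1928  0.104 ]
side holder [ 0.5927 -0.2224  0.096 ]
side mixer [ 0.5407 -0.2045  0.    ]
side ring [0.5024 0.1604 0.006 ]
side cam [0.5056 0.1593 0.    ]
side talltop [ 0.5787 -0.2631  0.185 ]
top stop [ 0.4717 -0.192   0.104 ]
top holder [ 0.5885 -0.2139  0.096 ]
top mixer [ 0.5363 -0.2048  0.    ]
top ring [0.5011 0.1608 0.006 ]
top cam [0.5017 0.1589 0.    ]
top talltop [ 0.5789 -0.2658  0.185 ]
top postbase? [0.689  0.2114 0.01  ]
side postbase [0.6958 0.1987 0.01  ]
red 372 389 302 323 378.25 314.8382352941176
[ 0.46386674 -0.18066647  0.10308635] 0.10629749762703061
((0.5372607111930847, -0.20563696324825287), (0.20198003947734833, 0.22042249143123627), 77.25559997558594)
holder ((0.5911193490028381, -0.21816745400428772), (0.1608058512210846, 0.0513586550951004), 77.10232543945312)
83 [ 0.60059198 -0.16861754  0.15495697] 0.15784439923983648
152 [ 0.5896265  -0.21676016  0.15496864] 0.15818955896433054
223 [ 0.57738742 -0.2635565   0.18436898] 0.1880519527796401
```

View pics/crop1.png

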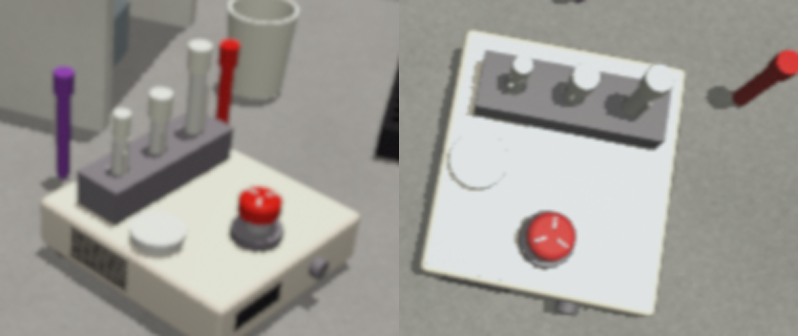

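The crop confirms it: the white tall tube stands in the right-hand hole, with the two short ones beside it and the purple and red decoys outside the holder. I'll measure the camera stand while moving above the stop.

```bash
python3 - <<'E'
from h import *
im=cv2.imread('pics/top1.png');P=np.load('P_top.npy')
g=im.max(2);m=np.zeros((480,640),np.uint8);m[185:345,140:230]=(g[185:345,140:230]<75)
m=cv2.morphologyEx(m,cv2.MORPH_OPEN,np.ones((5,5)))
c=max(cv2.findContours(m,0,2)[0],key=cv2.contourArea)
pts=np.array([onplane('top',p[0],.006)[:2] for p in c],np.float32)
print(cv2.minAreaRect(pts))
# lower corners manually via approx
w=np.zeros_like(m);gg=im.min(2);w[290:325,172:210]=(gg[290:325,172:210]>120);v,u=np.nonzero(w);e=cv2.minEnclosingCircle(np.stack([u,v],1).astype(np.float32));print(e,onplane('top',e[0],.006))
im2=cv2.imread('pics/side1.png').min(2);w=np.zeros_like(m);w[375:410,268:308]=im2[375:410,268:308]>120;v,u=np.nonzero(w);e=((u.min()+u.max())/2,(v.min()+v.max())/2);print(e,onplane('side',e,.006))
v=im.copy();cv2.drawContours(v,[c],-1,(0,255,0),1);save('plate',cv2.resize(v[170:360,80:260],None,fx=3,fy=3))
E
```

```text
((0.7002071142196655, 0.24175629019737244), (0.12165244668722153, 0.05094551295042038), 12.966104507446289)
((190.50633239746094, 307.0949401855469), 12.572405815124512) [0.50183888 0.16082421 0.006     ]
(np.float64(287.5), np.float64(392.0)) [0.50237423 0.16039327 0.006     ]
```

jog_arm([
  [1,1,0,0,0,1,-1],
  [1,1,0,0,0,1,-1],
  [1,1,0,0,0,1,-1],
  [1,1,0,0,0,1,-1],
  [1,1,0,0,0,1,-1],
  [1,1,0,0,0,1,-1],
  [1,1,0,0,0,1,-1],
  [1,1,0,0,0,1,-1],
  [1,1,0,0,0,1,-1],
  [1,1,0,0,0,1,-1],
])

```text
time: 1.63
tcp_pos: [0.3383, -0.3266, 0.3035]
orientation: [-0.544, 0.839, -0.001, -0.0]
force: [0.5, -0.1, 1.2]
gripper_width: -0.0002
```

View pics/plate.png

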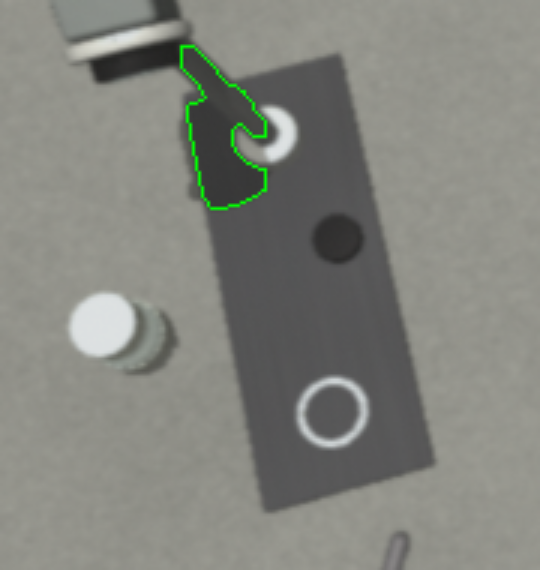

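The plate's right edge runs from (193.3,188.3) to (224.7,324.3) in the top picture. Its front edge runs from (168.3,340.7) to (224.7,324.3), and the ring is at (190.5,307).

```bash
python3 - <<'E'
from h import *
p=[onplane('top',u,.006) for u in((193.3,188.3),(224.7,324.3),(168.3,340.7))]
a=p[0]-p[1];print(np.linalg.norm(a),np.degrees(np.arctan2(a[1],a[0])))
a=p[2]-p[1];print(np.linalg.norm(a),np.degrees(np.arctan2(a[1],a[0]))-90)
# lens/post colums from depth: camera head centroid
P=np.load('P_top.npy');d=np.load('d_top.npy');V,U=np.mgrid[:480,:640]
s=(d>0)&(P[...,2]>.2)&(P[...,2]<.32)&(U>85)&(U<150)&(V>135)&(V<205)
print(s.sum(),np.median(P[s],0)); 
q=P[s]; b=q.mean(0)-[.502,.1606,0];print(b,np.degrees(np.arctan2(b[1],b[0])))
E
```

```text
0.28599319437599685 14.497222137956747
0.10850519059448226 14.754923612360187
2024 [0.66789089 0.19618575 0.27182332]
[0.16588282 0.03737418 0.27006259] 12.697000122040544
```

jog_arm([
  [1,1,-0.5,0,0,0,-1],
  [1,1,-0.5,0,0,0,-1],
  [1,1,-0.5,0,0,0,-1],
  [1,1,-0.5,0,0,0,-1],
  [1,1,-0.5,0,0,0,-1],
  [1,1,-0.5,0,0,0,-1],
  [0.5,0.5,-0.5,0,0,0,-1],
  [0,0,0,0,0,0,-1],
  [0,0,0,0,0,0,-1],
])

```text
time: 2.38
tcp_pos: [0.4774, -0.1852, 0.2325]
orientation: [-0.549, 0.835, -0.004, 0.001]
force: [-0.2, -0.6, 0.9]
gripper_width: 0.0001
```

```bash
cat >> h.py <<'E'
from scipy.spatial.transform import Rotation as Ro
def wrist(name):
    o=monitor.get_obs();im,d=snapshot('wrist');save(name,im)
    ci=camera_info('wrist');T=np.eye(4);T[:3,:3]=Ro.from_quat(o['orientation']).as_matrix();T[:3,3]=o['tcp_pos']
    return im,d,np.array(ci['K']),T@np.array(ci['hand_eye'])
def wplane(K,T,uv,z):
    d=T[:3,:3]@np.linalg.inv(K)@np.array([uv[0],uv[1],1.]);C=T[:3,3];return C+d*(z-C[2])/d[2]
def wcloud(d,K,T):
    V,U=np.mgrid[:480,:640];return np.stack([(U-K[0,2])/K[0,0]*d,(V-K[1,2])/K[1,1]*d,d],-1)@T[:3,:3].T+T[:3,3]
E
python3 - <<'E'
from h import *
im,d,K,T=wrist('w1');i=im.astype(int)
m=((i[...,2]>120)&(i[...,1]<70)).astype(np.uint8)
c=max(cv2.findContours(m,0,2)[0],key=cv2.contourArea);e=cv2.minEnclosingCircle(c);print(e,wplane(K,T,e[0],.102))
P=wcloud(d,K,T);s=(m>0)&(d>0);print(P[s].mean(0),P[s].min(0),P[s].max(0))
for n in['stop_top','tall_tube_center','holder']:
  for k in mark_of('wrist',n)[:2]:print(n,k['confidence'],np.array(k['position'])*[640,480],wplane(K,T,np.array(k['position'])*[640,480],{'stop_top':.104,'holder':.096}.get(n,.1225)))
E
```

```text
((324.0, 246.07691955566406), 32.258758544921875) [ 0.47466318 -0.1932469   0.102     ]
[ 0.47336073 -0.20005209  0.10334832] [ 0.45630383 -0.21085548  0.09893735] [ 0.49382687 -0.18419706  0.1059454 ]
stop_top 0.98 [321.408 255.408] [ 0.478022   -0.18920284  0.104     ]
tall_tube_center 0.66 [ 75.712 207.888] [ 0.58047553 -0.26690617  0.1225    ]
holder 0.68 [132.672 281.28 ] [ 0.59265906 -0.21742047  0.096     ]
```

View pics/w1.png

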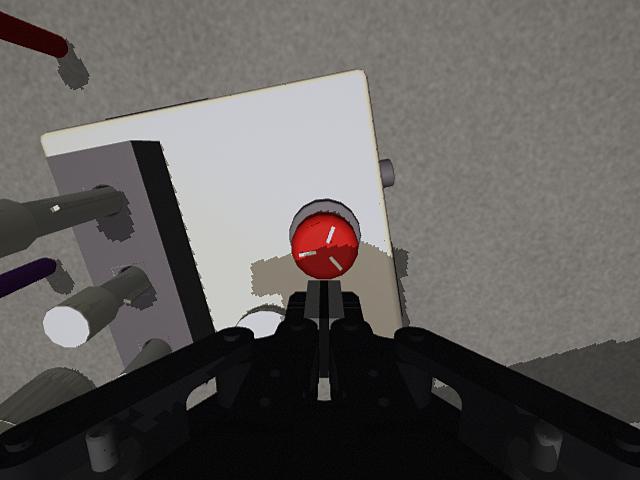

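The wrist picture shows the stop at (324,246), just ahead of the closed fingers at (323,285). It lies about 7 mm off in -y. I'll align and descend.

jog_arm([
  [-0.1,-0.35,-1,0,0,0,-1],
  [0,0,-1,0,0,0,-1],
  [0,0,-0.4,0,0,0,-1],
  [0,0,0,0,0,0,-1],
  [0,0,-0.1,0,0,0,-1],
])

```text
time: 3.0
tcp_pos: [0.4743, -0.1974, 0.1868]
orientation: [-0.546, 0.837, -0.008, 0.005]
force: [0.1, -0.4, 0.8]
gripper_width: 0.0
```

jog_arm([
  [0.05,0.28,-0.2,0,0,0,-1],
  [0,0,-0.2,0,0,0,-1],
  [0,0,-0.1,0,0,0,-1],
  [0,0,-0.1,0,0,0,-1],
])

```text
time: 3.33
tcp_pos: [0.4766, -0.1918, 0.1769]
orientation: [-0.546, 0.837, -0.01, 0.007]
force: [0.6, 1.0, -0.3]
gripper_width: -0.0004
```

jog_arm([
  [0,0,-0.15,0,0,0,-1],
  [0,0,-0.15,0,0,0,-1],
  [0,0,-0.1,0,0,0,-1],
])

```text
time: 3.58
tcp_pos: [0.4767, -0.1918, 0.1699]
orientation: [-0.547, 0.837, -0.01, 0.007]
force: [-2.1, 0.5, 6.4]
gripper_width: 0.0003
```

jog_arm([
  [0,0,-0.1,0,0,0,-1],
])

```text
time: 3.67
tcp_pos: [0.4767, -0.1918, 0.1684]
orientation: [-0.547, 0.837, -0.01, 0.007]
force: [-5.0, 3.0, 15.9]
gripper_width: 0.0003
```

jog_arm([
  [0,0,-0.05,0,0,0,-1],
])

```text
time: 3.75
tcp_pos: [0.4767, -0.1919, 0.1685]
orientation: [-0.547, 0.837, -0.011, 0.007]
force: [-5.2, 3.1, 13.3]
gripper_width: -0.0001
```

jog_arm([
  [0,0,-0.05,0,0,0,-1],
])

```text
time: 3.83
tcp_pos: [0.4766, -0.1918, 0.1686]
orientation: [-0.547, 0.837, -0.011, 0.007]
force: [-4.6, 4.0, 9.5]
gripper_width: 0.0
```

jog_arm([
  [0,0,-0.2,0,0,0,-1],
])

```text
time: 3.92
tcp_pos: [0.4771, -0.1921, 0.1679]
orientation: [-0.548, 0.836, -0.012, 0.007]
force: [-14.4, 10.8, 43.3]
gripper_width: -0.0002
```

jog_arm([
  [0,0,0.5,0,0,0,-1],
  [0,0,1,0,0,0,1],
  [0,0,1,0.1,0.26,0.2,1],
  [0,0,0,0,0,0,1],
  [0,0,0,0,0,0,1],
  [0,0,0,0,0,0,1],
])

```text
time: 4.42
tcp_pos: [0.4782, -0.192, 0.2218]
orientation: [-0.556, 0.831, -0.004, 0.002]
force: [0.0, -0.2, 0.8]
gripper_width: 0.0609
```

```bash
python3 - <<'E'
from h import *
im,d,K,T=wrist('w2');i=im.astype(int)
m=((i[...,2]>100)&(i[...,1]<70)).astype(np.uint8)
c=max(cv2.findContours(m,0,2)[0],key=cv2.contourArea);e=cv2.minEnclosingCircle(c);print(e,wplane(K,T,e[0],.102))
P=wcloud(d,K,T);s=(m>0)&(d>0);print(P[s].mean(0),np.percentile(P[s],[2,98],axis=0))
for k in mark_of('wrist','stop_top')[:2]:print(k['confidence'],np.array(k['position'])*[640,480],wplane(K,T,np.array(k['position'])*[640,480],.104))
o=monitor.get_obs();print(o['tcp_pos'],Ro.from_quat(o['orientation']).as_matrix())
E
```

```text
((329.9248352050781, 257.4459228515625), 33.11618423461914) [ 0.47415963 -0.19549941  0.102     ]
[ 0.47413936 -0.19548067  0.10361122] [[ 0.45873221 -0.20992055  0.10028593]
 [ 0.48875467 -0.17917625  0.10529044]]
0.71 [331.072 270.72 ] [ 0.47625072 -0.18872823  0.104     ]
[ 0.477654   -0.1918366   0.22099437] [[-0.38208551 -0.9241031   0.00664187]
 [-0.92412619  0.38206599 -0.0040446 ]
 [ 0.0012     -0.00768331 -0.99996976]]
```

View pics/w2.png

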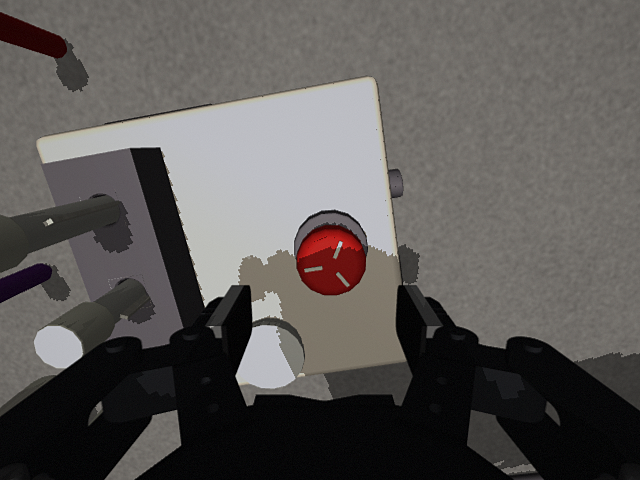

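The mushroom is up again (depth 0.1036 m), centred at (330,257) between the open fingers. Now to descend around it and grip.

jog_arm([
  [-0.14,-0.06,0,0.04,0.07,0,1],
  [0,0,-1,0,0,0,1],
  [0,0,-1,0,0,0,1],
  [0,0,-0.9,0,0,0,1],
  [0,0,-0.5,0,0,0,1],
  [0,0,0,0,0,0,1],
  [0,0,0,0,0,0,1],
])

```text
time: 5.1
tcp_pos: [0.4717, -0.1933, 0.147]
orientation: [-0.556, 0.832, 0.002, -0.003]
force: [-0.9, 0.1, 0.4]
gripper_width: 0.0854
```

jog_arm([
  [0.16,0.02,-0.05,0,-0.08,0,1],
  [0,0,0,0,0,0,-1],
  [0,0,0,0,0,0,-1],
  [0,0,0,0,0,0,-1],
  [0,0,0,0,0,0,-1],
  [0,0,0,0,0,0,-1],
  [0,0,0,0,0,0,-1],
])

```text
time: 5.68
tcp_pos: [0.4751, -0.1928, 0.1487]
orientation: [-0.555, 0.832, -0.0, 0.001]
force: [-1.2, 1.3, 2.1]
gripper_width: 0.038
```

```bash
python3 - <<'E'
from h import *
im,d,K,T=wrist('w3');o=monitor.get_obs();print(o['torque'],o['q'])
im,d=snapshot('side');save('s3',cv2.resize(im[140:300,290:480],None,fx=4,fy=3.5,interpolation=2))
E
```

```text
[ 0.38246434  0.53757318 -0.01778563] [-0.0803998   0.285708   -0.26377595 -0.00161365 -1.01943285 -0.31167652]
```

View pics/w3.png

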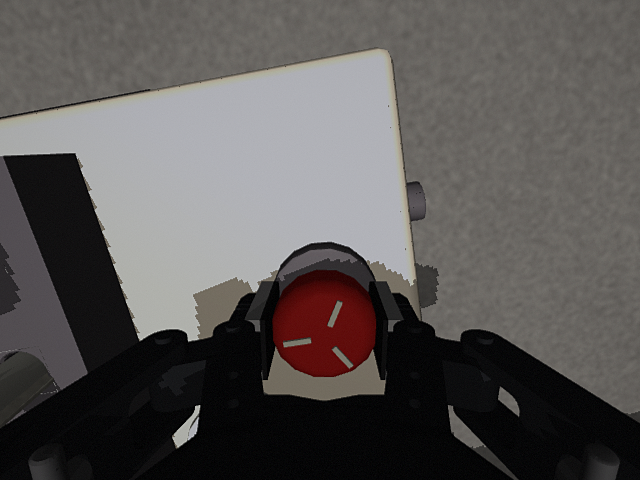

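The head sits between the pads with its marks at (335,315), (297,342) and (342,357). Turning clockwise.

jog_arm([
  [0,0,0,0,0,-1,-1],
  [0,0,0,0,0,-1,-1],
  [0,0,0,0,0,-1,-1],
  [0,0,0,0,0,-1,-1],
])

```text
time: 6.12
tcp_pos: [0.4746, -0.1925, 0.149]
orientation: [-0.397, 0.918, -0.0, 0.001]
force: [-1.9, 0.2, 0.6]
gripper_width: 0.0376
```

```bash
python3 - <<'E'
from h import *
im,d,K,T=wrist('w4');o=monitor.get_obs();print(o['torque'],o['q'])
E
```

```text
[ 0.37669978  0.54798151 -0.03731995] [-0.07973262  0.28446497 -0.26489424 -0.00105226 -1.01955684 -0.67880386]
```

View pics/w4.png

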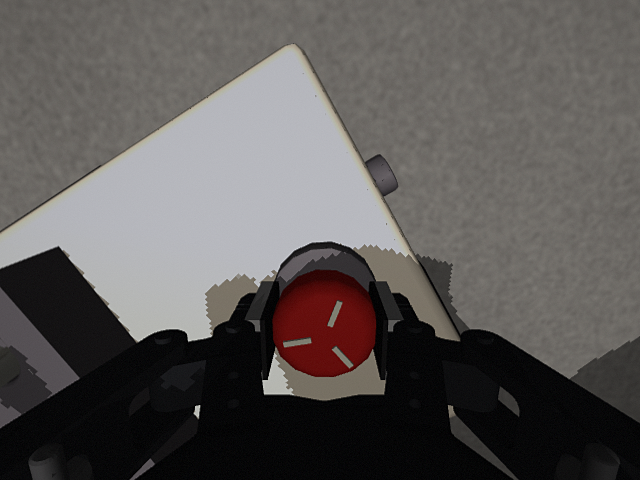

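The marks keep their place in the wrist picture while the mixer turns, so the head follows the gripper. It has turned about 0.37 rad so far.

jog_arm([
  [0,0,0,0,0,-1,-1],
  [0,0,0,0,0,-1,-1],
  [0,0,0,0,0,-1,-1],
  [0,0,0,0,0,-1,-1],
  [0,0,0,0,0,-0.8,-1],
  [0,0,0,0,0,-0.5,-1],
])

```text
time: 6.67
tcp_pos: [0.4742, -0.192, 0.149]
orientation: [-0.17, 0.985, 0.0, 0.001]
force: [-1.4, 0.9, 1.4]
gripper_width: 0.0379
```

```bash
python3 - <<'E'
from h import *
o=monitor.get_obs();print(o['torque'],o['q'])
E
```

```text
[0.24889731 0.46627304 0.03490279] [-7.84467378e-02  2.83769920e-01 -2.66150728e-01 -6.35749500e-04
 -1.01975947e+00 -1.15048735e+00]
```

jog_arm([
  [0,0,0,0,0,-0.5,-1],
  [0,0,0,0,0,-0.4,-1],
])

```text
time: 6.83
tcp_pos: [0.4742, -0.1919, 0.149]
orientation: [-0.131, 0.991, 0.0, 0.001]
force: [-1.4, 2.0, 0.5]
gripper_width: 0.0379
```

```bash
python3 - <<'E'
from h import *
o=monitor.get_obs();print(o['torque'],o['q'][5],o['force'])
E
```

```text
[0.33783438 0.5130909  0.32510711] -1.2290073729339206 [-1.39725447  2.03951766  0.46016538]
```

jog_arm([
  [0,0,0,0,0,-0.5,-1],
  [0,0,0,0,0,-0.4,-1],
])

```text
time: 7.0
tcp_pos: [0.4741, -0.1917, 0.149]
orientation: [-0.095, 0.995, -0.0, 0.0]
force: [-2.6, 1.4, 1.2]
gripper_width: 0.0378
```

```bash
python3 - <<'E'
from h import *
o=monitor.get_obs();print(o['torque'],o['q'][5],o['force'])
im,d,K,T=wrist('w5')
E
```

```text
[0.45092362 0.82220892 1.50676447] -1.3039164018783589 [-2.60768842  1.35478541  1.15248198]
```

View pics/w5.png

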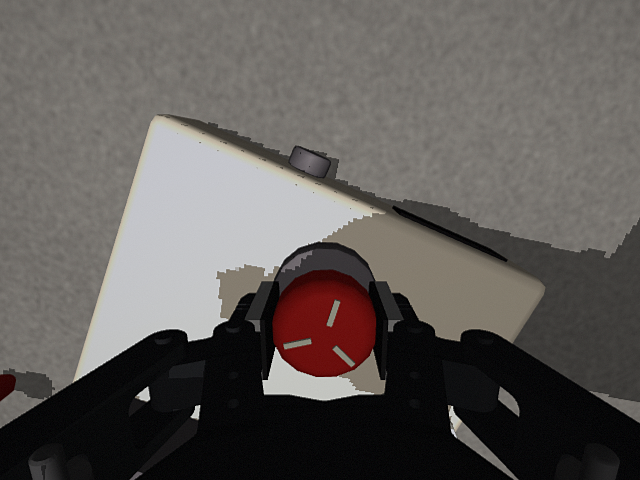

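The torque rose to 1.5 N m after a turn of 0.9 rad or more, so the end stop is reached. I'll open and rise, turning back to the tube grasp direction.

jog_arm([
  [0,0,0,0,0,0,1],
  [0,0,0,0,0,0,1],
  [0,0,0,0,0,0,1],
  [0,0,0,0,0,0,1],
  [0,0,1,0,0,0,1],
  [0,0,1,0,0,0,1],
  [0,0,1,0,0,0,1],
  [0,0,1,0,0,1,1],
  [0,0,1,0,0,1,1],
  [0,0,1,0,0,1,1],
])

```text
time: 7.88
tcp_pos: [0.4722, -0.192, 0.2688]
orientation: [-0.23, 0.973, 0.001, -0.004]
force: [0.9, -0.3, -0.2]
gripper_width: 0.0856
```

```bash
python3 - <<'E'
from h import *
im,d,K,T=wrist('w6'); o=monitor.get_obs();R=Ro.from_quat(o['orientation']).as_matrix();print(o['tcp_pos'],R[:,2],np.degrees(np.arctan2(R[1,1],R[0,1])))
im,d=snapshot('top');save('t6',cv2.resize(im[200:360,310:500],None,fx=4,fy=3.5,interpolation=2))
E
```

```text
[ 0.47374267 -0.19281924  0.27345731] [-5.43793017e-04 -3.61478744e-03 -9.99993319e-01] 116.97208932852371
```

View pics/w6.png

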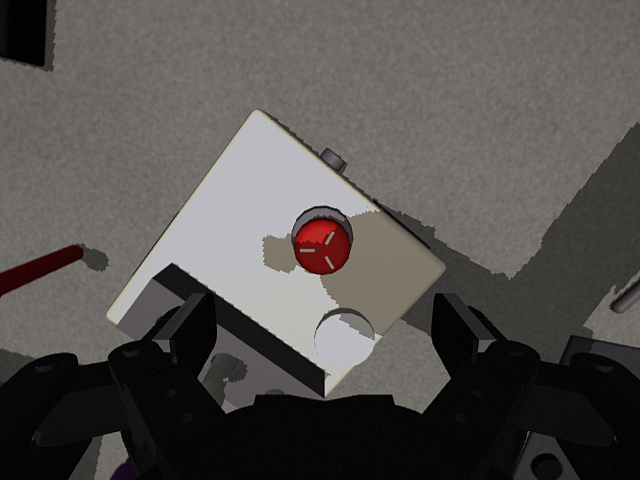

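The reset head's marks are now turned relative to before, by about 51° in all. On to above the tall tube.

jog_arm([
  [0.8,-0.5,0.4,0,0,1,1],
  [0.8,-0.5,0.4,0,0,1,1],
  [0.8,-0.5,0,0,0,1,1],
  [0.8,-0.5,0,0,0,1,1],
  [0.8,-0.5,0,0,0,1,1],
  [0.7,-0.5,0,0,0,1,1],
  [0,0,0,0,0,1,1],
  [0,0,0,0,0,1,1],
  [0,0,0,0,0,0.8,1],
  [0,0,0,0,0,0,1],
])

```text
time: 8.82
tcp_pos: [0.5716, -0.2562, 0.2826]
orientation: [-0.59, 0.808, 0.001, -0.0]
force: [0.1, -0.3, -0.3]
gripper_width: 0.0857
```

```bash
python3 - <<'E'
from h import *
im,d,K,T=wrist('w7'); o=monitor.get_obs();R=Ro.from_quat(o['orientation']).as_matrix();print(o['tcp_pos'],R[:,2],np.degrees(np.arctan2(R[1,1],R[0,1])))
P=wcloud(d,K,T);s=(d>0)&(P[...,2]>.175)&(P[...,2]<.195);s[300:]=s[300:]
v,u=np.nonzero(s);print(s.sum(),u.mean(),v.mean(),P[s].mean(0) if s.any() else 0,np.percentile(P[s],[2,98],axis=0))
for k in mark_of('wrist','tall_tube_center')[:3]:print(k['confidence'],np.array(k['position'])*[640,480],wplane(K,T,np.array(k['position'])*[640,480],.1225))
E
```

```text
[ 0.57148396 -0.25616811  0.28248906] [-0.00244811  0.00186874 -0.99999526] 162.08117365539877
1564 298.23785166240407 262.6074168797954 [ 0.58049877 -0.26828388  0.18438636] [[ 0.57096645 -0.27752879  0.17693957]
 [ 0.59041316 -0.25794961  0.18628946]]
0.85 [216.32   73.008] [ 0.59924866 -0.37582926  0.1225    ]
0.63 [167.872 285.504] [ 0.68149864 -0.26133067  0.1225    ]
0.6 [304.832 235.584] [ 0.58093657 -0.26623682  0.1225    ]
```

View pics/w7.png

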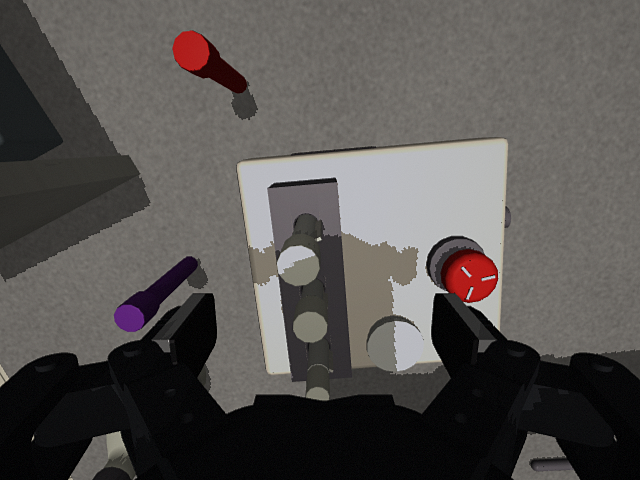

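The tall tube's cap is at (298,263). The purple one at (130,317) and the red one at (192,50) stand off the mixer. I'll align over the tube and descend.

jog_arm([
  [0.45,-0.55,0,0,0,1,1],
  [0,0,0,0,0,0,1],
  [0,0,-1,0,0,0,1],
  [0,0,-0.8,0,0,0,1],
  [0,0,0,0,0,0,1],
])

```text
time: 9.33
tcp_pos: [0.5807, -0.2671, 0.2469]
orientation: [-0.618, 0.786, -0.0, 0.001]
force: [-1.0, 0.6, -0.7]
gripper_width: 0.0858
```

```bash
python3 - <<'E'
from h import *
im,d,K,T=wrist('w8'); o=monitor.get_obs();R=Ro.from_quat(o['orientation']).as_matrix();print(o['tcp_pos'],R[:,2],np.degrees(np.arctan2(R[1,1],R[0,1])))
P=wcloud(d,K,T);s=(d>0)&(P[...,2]>.18)&(P[...,2]<.195)
v,u=np.nonzero(s);print(s.sum(),u.mean(),v.mean(),P[s].mean(0),np.percentile(P[s],[2,98],axis=0))
E
```

```text
[ 0.58095566 -0.26734891  0.24841487] [ 2.49687890e-03  3.13783484e-05 -9.99996882e-01] 166.43659233621554
2996 322.9983311081442 310.739652870494 [ 0.5804867  -0.26857615  0.18662118] [[ 0.53533182 -0.28818119  0.18134488]
 [ 0.62395466 -0.25126948  0.19460061]]
```

View pics/w8.png

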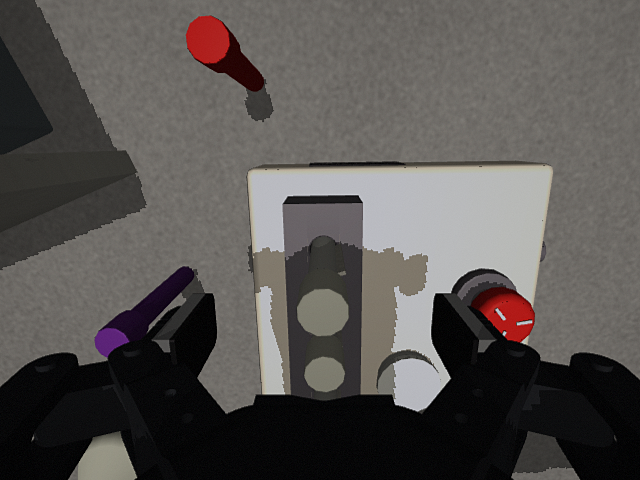

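The cap at (323,311) is centred between the pads. Descend and close.

jog_arm([
  [0,0,-0.5,0,0,0,1],
  [0,0,-0.6,0,0,0,1],
  [0,0,0,0,0,0,1],
  [0,0,0,0,0,0,-1],
  [0,0,0,0,0,0,-1],
  [0,0,0,0,0,0,-1],
  [0,0,0,0,0,0,-1],
  [0,0,0,0,0,0,-1],
  [0,0,0,0,0,0,-1],
  [0,0,0,0,0,0,-1],
])

```text
time: 10.22
tcp_pos: [0.582, -0.2676, 0.232]
orientation: [-0.617, 0.787, -0.005, 0.003]
force: [-0.7, -0.1, -0.3]
gripper_width: 0.0203
```

```bash
python3 - <<'E'
from h import *
o=monitor.get_obs();print(o['tcp_pos'],o['gripper_width'],o['force'],o['torque'],o['q'])
im,d=snapshot('side');save('s9',cv2.resize(im[110:260,290:480],None,fx=4,fy=4,interpolation=2))
E
```

```text
[ 0.58201198 -0.26755336  0.23204797] 0.020268491581116075 [-0.73675842 -0.07719132 -0.33550025] [ 0.02458042  0.17391738 -0.00905244] [-0.18678315  0.45515313  0.21691821  0.0015001  -1.32171817 -0.05533834]
```

View pics/s9.png

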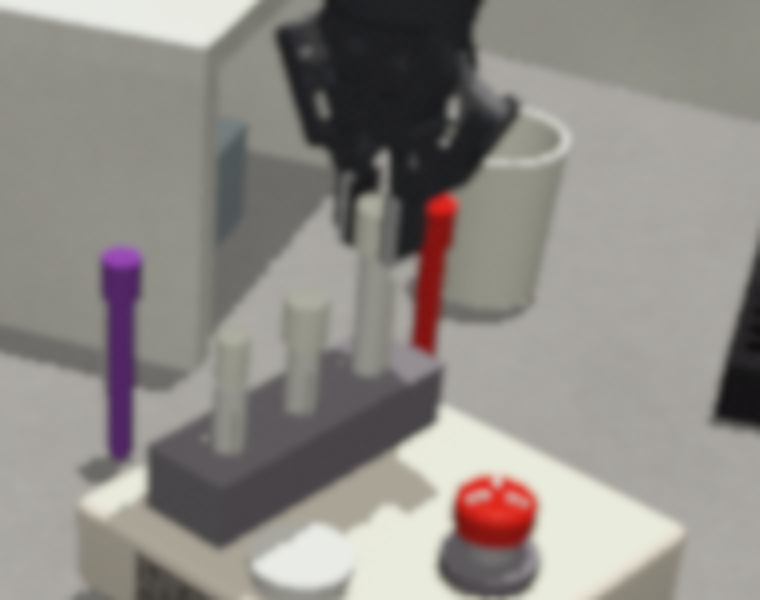

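Gripped: opening 20.3 mm on the 22 mm cap, the same 2 mm under-reading as on the stop. Drawing it straight up.

jog_arm([
  [0,0,0.4,0,0,0,-1],
  [0,0,0.4,0,0,0,-1],
  [0,0,0.4,0,0,0,-1],
  [0,0,0.4,0,0,0,-1],
  [0,0,0.5,0,0,0,-1],
  [0,0,0.5,0,0,0,-1],
  [0,0,0.5,0,0,0,-1],
  [0,0,0.5,0,0,0,-1],
  [0,0,0.5,0,0,0,-1],
  [0,0,0,0,0,0,-1],
])

```text
time: 11.1
tcp_pos: [0.5829, -0.2682, 0.3265]
orientation: [-0.617, 0.787, -0.008, 0.005]
force: [-1.0, -0.3, 1.0]
gripper_width: 0.02
```

```bash
python3 - <<'E'
from h import *
o=monitor.get_obs();print(o['tcp_pos'],o['gripper_width'],o['force'],Ro.from_quat(o['orientation']).as_matrix()[:,2])
im,d=snapshot('side');save('s10',cv2.resize(im[80:260,290:480],None,fx=4,fy=3.3,interpolation=2))
E
```

```text
[ 0.58294685 -0.26818072  0.3264782 ] 0.019957128298047404 [-0.96232985 -0.26637935  0.96344297] [ 0.01885178 -0.00677832 -0.99979931]
```

View pics/s10.png

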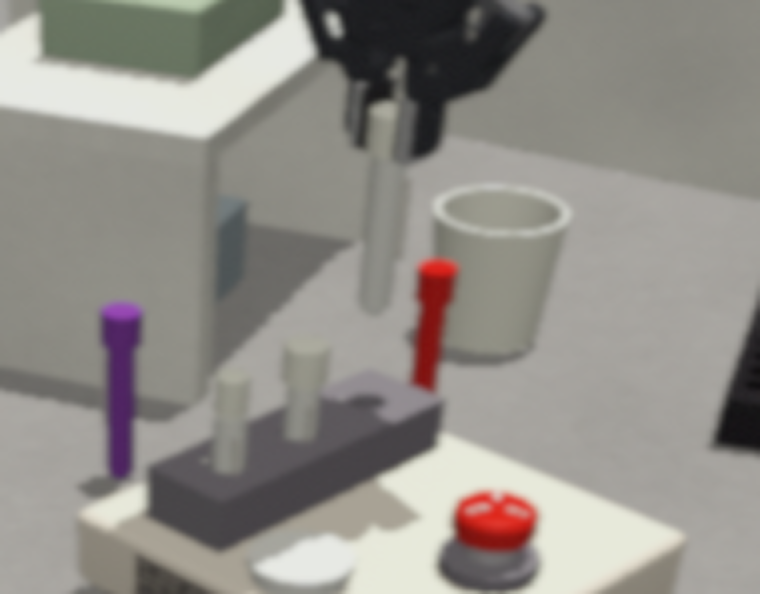

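The tube is out with its foot at about z=0.155, and the two short tubes are still in place. I'll raise it, come back towards the robot, then swing over.

jog_arm([
  [-0.6,0,1,0,0,0,-1],
  [-0.8,0,1,0,0,0,-1],
  [-0.8,0.2,0.5,0,0,0,-1],
  [-0.8,0.5,0,0,0,0,-1],
  [-0.8,1,0,0,0,0,-1],
  [-0.4,1,0,0,0,0,-1],
  [0,1,0,0,0,0,-1],
  [0,1,0,0,0,0,-1],
  [0,1,0,0,0,0,-1],
  [0,1,0,0,0,0,-1],
])

```text
time: 11.98
tcp_pos: [0.4926, -0.1314, 0.3719]
orientation: [-0.614, 0.789, -0.005, 0.004]
force: [-0.7, 0.0, -0.4]
gripper_width: 0.0202
```

jog_arm([
  [0,1,0,0,0,0,-1],
  [0,1,0,0,0,0,-1],
  [0,1,0,0,0,0,-1],
  [0,1,0,0,0,0,-1],
  [0,1,0,0.2,-0.8,0,-1],
  [0,1,0,0.2,-0.8,0,-1],
  [0,1,0,0.2,-0.8,0,-1],
  [0,1,0,0.2,-0.8,0,-1],
  [0,0.5,0,0.2,-0.8,0,-1],
  [0,0,0,0,0,0,-1],
])

```text
time: 12.82
tcp_pos: [0.49, 0.0505, 0.3666]
orientation: [-0.604, 0.774, -0.075, 0.173]
force: [-0.7, -0.7, -0.2]
gripper_width: 0.02
```

```bash
cat >> h.py <<'E'
psi=np.radians(14.3)
a_w=np.array([-np.sin(np.radians(25))*np.cos(psi),-np.sin(np.radians(25))*np.sin(psi),np.cos(np.radians(25))])
view=np.array([.502,.1606,.17])
def need(off=.1095,q=None):
    o=monitor.get_obs();R=Ro.from_quat(o['orientation']).as_matrix();z=R[:,2]
    v=np.cross(z,-a_w);ang=np.arcsin(np.linalg.norm(v));rv=v/np.linalg.norm(v)*ang
    dp=view+off*a_w-o['tcp_pos']
    print('tcp',np.round(o['tcp_pos'],4),'z',np.round(z,3),'shift/20mm',np.round(dp/.02,2),'turn/5deg',np.round(rv/np.radians(5),2),'w',o['gripper_width'],o['time'])
E
python3 -c "
from h import *
need()"
```

```text
tcp [0.49   0.0505 0.3666] z [ 0.359  0.093 -0.929] shift/20mm [-1.64  4.93 -4.87] turn/5deg [ 0.14 -0.62 -0.01] w 0.020035576619711015 12.8167
```

jog_arm([
  [-0.4,1,0,0.1,-0.4,0,-1],
  [-0.4,1,0,0,-0.2,0,-1],
  [-0.4,1,-0.5,0,0,0,-1],
  [-0.4,1,-1,0,0,0,-1],
  [0,0.5,-1,0,0,0,-1],
  [0,0,-1,0,0,0,-1],
  [0,0,-0.5,0,0,0,-1],
  [0,0,0,0,0,0,-1],
])

```text
time: 13.48
tcp_pos: [0.4553, 0.1411, 0.2838]
orientation: [-0.601, 0.77, -0.089, 0.193]
force: [-0.4, 0.1, 0.3]
gripper_width: 0.0198
```

```bash
python3 -c "
from h import *
need()
im,d=snapshot('side');save('s11',im)
im,d=snapshot('top');save('t11',im)"
```

```text
tcp [0.4553 0.1411 0.2838] z [ 0.403  0.095 -0.91 ] shift/20mm [ 0.09  0.4  -0.73] turn/5deg [ 0.1  -0.08  0.04] w 0.019849010989560857 13.4833
```

View pics/s11.png

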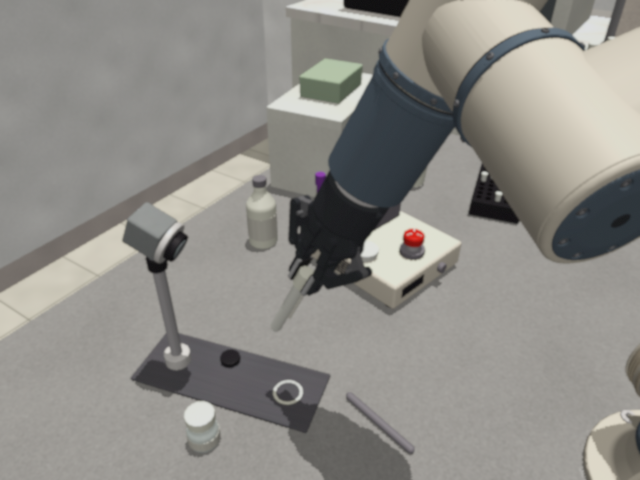

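View pics/t11.png

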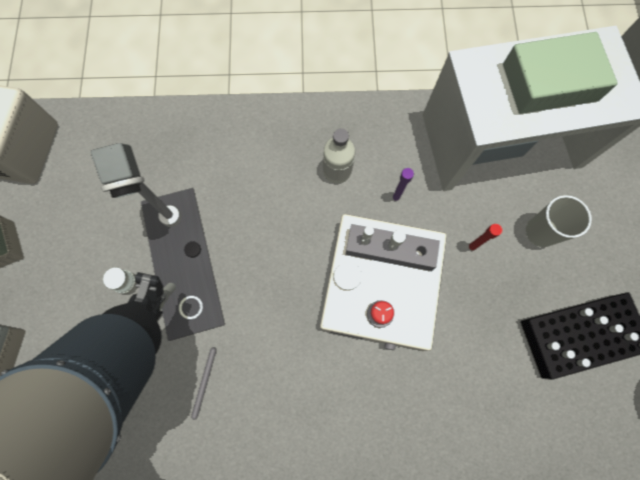

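Nearly there: the side view shows the leaning tube from (310,270) to (275,328), with the camera and jar clear. A fine step, then I'll measure the tube itself.

jog_arm([
  [0.1,0.4,-0.4,0.1,-0.1,0,-1],
  [0,0,-0.35,0,0,0,-1],
  [0,0,0,0,0,0,-1],
  [0,0,0,0,0,0,-1],
])

```text
time: 13.92
tcp_pos: [0.4607, 0.1492, 0.2752]
orientation: [-0.598, 0.77, -0.089, 0.203]
force: [0.2, -0.0, -0.6]
gripper_width: 0.0203
```

```bash
cat > tube.py <<'E'
from h import *
import sys
need()
o=monitor.get_obs();R=Ro.from_quat(o['orientation']).as_matrix()
im,d=snapshot('side');n=sys.argv[1];np.save('side_'+n,d)
ci=camera_info('side');K,Rc,t=[np.array(ci[k]) for k in 'KRt']
V,U=np.mgrid[:480,:640];P=(np.stack([(U-K[0,2])/K[0,0]*d,(V-K[1,2])/K[1,1]*d,d],-1)-t)@Rc
ctr=o['tcp_pos']+.1095*R[:,2];ax=-R[:,2]
rel=P-ctr;s=rel@ax;rad=np.linalg.norm(rel-s[...,None]*ax,axis=-1)
m=(d>0)&(rad<.022)&(s>-.08)&(s<.02)
print('n',m.sum(),'s range',np.percentile(s[m],[1,99]))
Q=P[m];c=Q.mean(0);print('axis pca',np.linalg.svd(Q-c)[2][0])
v=im.copy()
for X in(view,view+.0625*a_w,view-.0625*a_w): cv2.circle(v,tuple(int(round(i)) for i in proj('side',X)),2,(0,0,255),-1)
v[m]=(v[m]*.7+np.array([0,255,0])*.3).astype(np.uint8)
w=np.hstack([cv2.resize(x[230:360,230:350],None,fx=3.3,fy=3.5,interpolation=2) for x in(im,v)]);save('side'+n,w)
wi=wrist('wr'+n)
for k in mark_of('side','tall_tube_center')[:3]:print(k['confidence'],np.array(k['position'])*[640,480])
print('view px',proj('side',view))
E
python3 tube.py a
```

```text
tcp [0.4607 0.1492 0.2752] z [ 0.419  0.105 -0.902] shift/20mm [-0.18 -0.   -0.3 ] turn/5deg [-0.01  0.12  0.01] w 0.020284104952913516 13.9167
n 514 s range [-0.05501644  0.01910832]
axis pca [ 0.43384616  0.12938229 -0.89164888]
0.81 [280.32 310.08]
view px [284.08493017 312.10605127]
```

View pics/sidea.png

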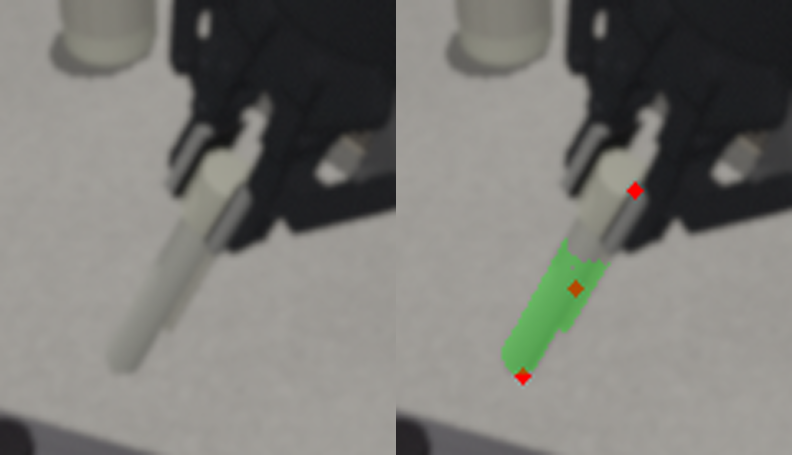

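View pics/wra.png

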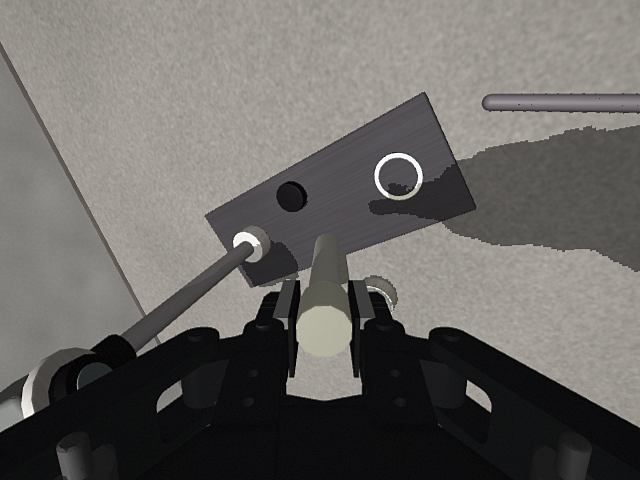

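The grip holds. The tube's mid-line is about 4 px left of the wanted points (red dots). I'll refine the camera's heading from this picture: plate corners (205,215), (425,93), (475,208), ring (398,176). Then correct.

```bash
python3 - <<'E'
from h import *
im,d,K,T=wrist('wrb')
f=lambda u,z=.006:wplane(K,T,u,z)
A,B,C,Rg=f((205,215)),f((425,93)),f((475,208)),f((398,176))
ang=lambda v:np.degrees(np.arctan2(v[1],v[0]))
print('long',ang(A-B),np.linalg.norm(A-B),'short',ang(C-B)-90,np.linalg.norm(C-B),'ring',Rg)
D=f((252,287));print('long2',ang(D-C),np.linalg.norm(D-C),'post',ang(f((250,245),.012)-Rg), f((250,245),.012)-Rg)
E
python3 - <<'E'
import sys;sys.path.insert(0,'.')
from h import *
from scipy.optimize import least_squares
open('fit.py','w').write('''
from h import *
from scipy.optimize import least_squares
def fit(cam='side'):
    o=monitor.get_obs();R=Ro.from_quat(o['orientation']).as_matrix()
    im,d=snapshot(cam);ci=camera_info(cam);K,Rc,t=[np.array(ci[k]) for k in 'KRt']
    V,U=np.mgrid[:480,:640];P=(np.stack([(U-K[0,2])/K[0,0]*d,(V-K[1,2])/K[1,1]*d,d],-1)-t)@Rc
    ctr=o['tcp_pos']+.1095*R[:,2];ax=-R[:,2]
    rel=P-ctr;s=rel@ax;rad=np.linalg.norm(rel-s[...,None]*ax,axis=-1)
    m=(d>0)&(rad<.018)&(s>-.075)&(s<.02)
    g=im.astype(int)
    Q=rel[m];E=np.stack([R[:,0],R[:,1]])
    Q=np.stack([Q@R[:,0],Q@R[:,1],s[m]],1)
    body=(Q[:,2]>-.045)&(Q[:,2]<.02);Qb=Q[body]
    def res(p):
        dx=Qb[:,0]-p[0]-p[2]*Qb[:,2];dy=Qb[:,1]-p[1]-p[3]*Qb[:,2];return (np.hypot(dx,dy)-.008)/.001
    r_=least_squares(res,[0,0,0,0],loss='soft_l1')
    p=r_.x;axis=ax+p[2]*R[:,0]+p[3]*R[:,1];axis/=np.linalg.norm(axis)
    foot=np.percentile(Q[:,2],1)
    print('n',len(Qb),'off mm',p[:2]*1e3,'tilt deg',np.degrees(p[2:]),'foot s',foot,'rms',np.sqrt(np.mean(res(p)**2)))
    c=ctr+p[0]*R[:,0]+p[1]*R[:,1]
    print('center',c,'err mm',(c-view)*1e3,'axis',axis,'angle err',np.degrees(np.arccos(axis@a_w)),'turn/5deg',np.cross(axis,a_w)/np.radians(5))
''')
from fit import fit
fit()
E
```

```text
long 14.306736120523137 0.28718271938770046 short 14.007419652222623 0.10638986758750112 ring [0.50264088 0.15967802 0.006     ]
long2 14.699138745621168 0.2851511284363959 post 15.080600744460304 [0.187954   0.05064562 0.006     ]
n 455 off mm [-0.13240986  1.93820374] tilt deg [ 0.12954707 -0.30697838] foot s -0.05491678916675929 rms 1.0397684739215807
center [0.50470072 0.16157724 0.17562227] err mm [2.70071971 0.97724227 5.62227386] axis [-0.41457528 -0.10917331  0.9034426 ] angle err 0.43121719406039755 turn/5deg [-0.05314295  0.06590855 -0.01642196]
```

jog_arm([
  [-0.14,-0.04,-0.28,-0.05,0.07,0,-1],
  [0,0,0,0,0,0,-1],
  [0,0,0,0,0,0,-1],
])

```text
time: 14.42
tcp_pos: [0.4574, 0.1484, 0.2694]
orientation: [-0.599, 0.77, -0.089, 0.199]
force: [0.5, 0.2, 0.2]
gripper_width: 0.0199
```

```bash
python3 - <<'E'
from h import *
from fit import fit
fit();need()
o=monitor.get_obs();im,d,K,T=wrist('wrc')
P=wcloud(d,K,T);R=Ro.from_quat(o['orientation']).as_matrix();Q=(P-o['tcp_pos'])@R
c=Q[318:350,305:345].reshape(-1,3);dd=d[318:350,305:345].ravel();print('cap top tool z',np.percentile(c[dd>0],[5,25,50,75,95],axis=0))
im,d=snapshot('side');ci=camera_info('side');K,Rc,t=[np.array(ci[k]) for k in 'KRt']
V,U=np.mgrid[:480,:640];P=(np.stack([(U-K[0,2])/K[0,0]*d,(V-K[1,2])/K[1,1]*d,d],-1)-t)@Rc
Q=(P-o['tcp_pos'])@R;m=(d>0)&(np.hypot(Q[...,0],Q[...,1])<.02)&(Q[...,2]>.03)&(Q[...,2]<.2)
for z in np.arange(.03,.2,.005):
    k=m&(Q[...,2]>=z)&(Q[...,2]<z+.005)
    if k.sum():print(round(z,3),k.sum(),np.round(Q[k].mean(0)*1e3,1))
for k in mark_of('side','tall_tube_center')[:3]:print(k['confidence'],np.array(k['position'])*[640,480],proj('side',view))
E
```

```text
n 453 off mm [-0.10149017  1.83167235] tilt deg [ 0.13192062 -0.31272243] foot s -0.05558979616422641 rms 1.0212919717557103
center [0.50106539 0.16012679 0.16959771] err mm [-0.93460863 -0.47320874 -0.40229443] axis [-0.40880574 -0.10522087  0.9065354 ] angle err 0.06441243653404863 turn/5deg [-0.00839523 -0.00852494 -0.00477535]
tcp [0.4573 0.1483 0.2691] z [ 0.413  0.101 -0.905] shift/20mm [-0.01  0.04  0.01] turn/5deg [0.03 0.04 0.02] w 0.020370609186607217 14.4667
cap top tool z [[-0.00663455 -0.00602517  0.04571459]
 [-0.00394371 -0.00302193  0.04625922]
 [-0.0008279   0.00062953  0.04664485]
 [ 0.00238907  0.00418653  0.04702406]
 [ 0.00490717  0.00694627  0.04758932]]
0.03 37 [-4.  -7.  33.4]
0.035 71 [-4.9 -5.5 37.1]
0.04 64 [-5.9 -1.3 42.7]
0.045 200 [-4.  -0.6 47. ]
0.05 71 [-9.6  1.5 52.3]
0.055 74 [-9.8  1.5 57.1]
0.06 73 [-10.    2.   62.3]
0.065 67 [-9.7  0.6 67.2]
0.07 15 [-7.9  2.7 71.8]
0.075 27 [-7.1  2.8 77.5]
0.08 35 [-6.1  3.5 82.6]
0.085 38 [-4.6  5.2 87.5]
0.09 42 [-4.   5.7 92.5]
0.095 39 [-4.9  5.  97.5]
0.1 36 [ -4.2   5.4 102.5]
0.105 39 [ -4.3   5.4 107.6]
0.11 37 [ -4.6   5.3 112.5]
0.115 35 [ -4.7   5.5 117.3]
0.12 39 [ -4.6   5.5 122.6]
0.125 37 [ -3.9   6.4 127.7]
0.13 28 [ -5.    5.5 132.3]
0.135 33 [ -5.5   5.2 137.1]
0.14 25 [ -6.3   4.3 142.2]
0.145 31 [ -5.9   4.3 147.5]
0.15 25 [ -5.9   4.9 152.5]
0.155 32 [ -6.2   5.2 157.6]
0.16 22 [ -5.9   5.3 162.4]
0.165 6 [ -5.6   3.2 166.3]
0.76 [319.872 200.112] [284.08493017 312.10605127]
0.66 [284.224 312.288] [284.08493017 312.10605127]
```

View pics/wrc.png

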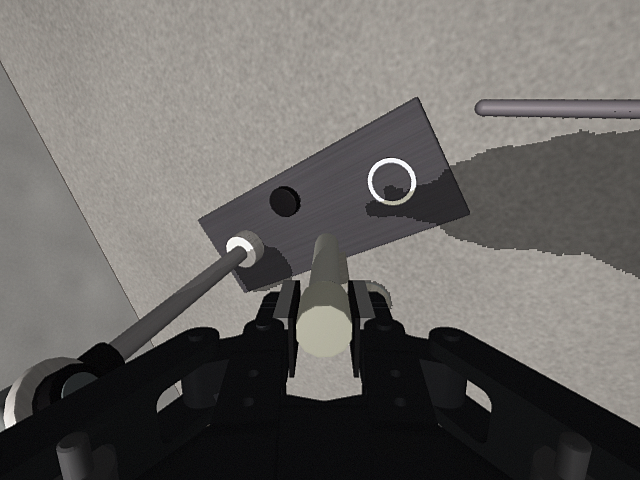

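```bash
python3 - <<'E'
from h import *
from fit import fit
im,d=snapshot('top');save('t12',np.hstack([cv2.resize(im[200:360,310:500],(399,336),interpolation=2),cv2.resize(im[150:350,80:300],(399,336),interpolation=2)]))
fit();o=monitor.get_obs();print(np.abs(o['qvel']).max(),o['force'],o['gripper_width'],o['time'])
E
```

```text
n 449 off mm [-0.19258873  1.84640857] tilt deg [ 0.05999666 -0.04867449] foot s -0.05545516863259737 rms 1.0265343201708141
center [0.50118295 0.16027568 0.16973175] err mm [-0.81705022 -0.32431522 -0.26825412] axis [-0.41278536 -0.1029446   0.90499207] angle err 0.21778243795485328 turn/5deg [0.01339887 0.04004801 0.01066704]
0.0019350312784242982 [-0.54525047  0.6516895  -1.52455892] 0.02015490147415348 14.7167
```

View pics/t12.png

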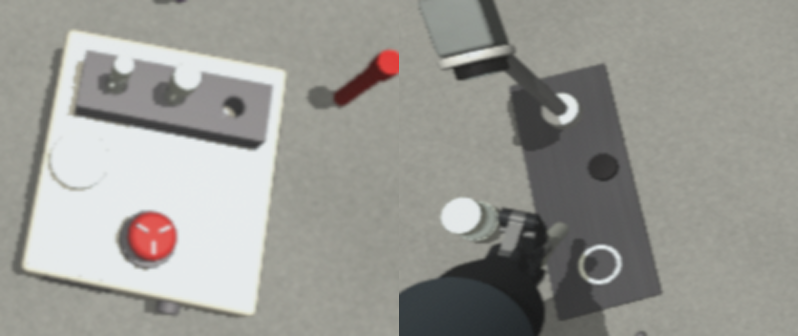

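The top view shows both short tubes in place, the tall tube's hole empty, the mushroom up with its marks turned, and the tube held over the plate clear of everything. Handing in.

```bash
python3 -c "
from station import r
print(r.sign_off())"
```

```text
the job is handed in; nothing more can be done
None
```

The job is handed in at about 14.7 s. The stop was pushed, sprang back and was reset. The tall tube is held still in front of the inspection camera, and the two short tubes are in their holes.

- **Push:** the mushroom bottomed out after about 8 mm. I pressed once more to be sure, which briefly gave 43 N through the closed fingertips. The limits are 120 N at the wrist and 40 N for the arm or gripper body. I took the 40 N one not to cover the fingers. Depth then showed the head back up at about 104 mm.
- **Reset:** I turned the gripped head clockwise until the torque rose to 1.5 N m. The wrist had gone 0.99 rad by then, past the 0.9 rad stop, so either the pads slipped or the arm gave a little at the end. The marks on the head agree with a turn of about 51°.
- **Tube:** gripped by its cap, drawn straight up and brought over the ring mark. The last measurement from the side camera put its middle within about 1 mm of the view point and its axis within about 0.2° of the wanted lean. The network's mark agreed to 0.3 px, while its higher-confidence report was the purple look-alike. The foot measured about 7 mm short of expected in depth. The cap top, seen by the wrist camera, agreed with the assumed grip to within 1 mm, so I trusted that.
- **At hand-in:** joint speeds were below 0.002 rad/s, and the last pictures showed the gripper clear of the camera, the jar and the mixer. All positions rest on a calibration good to about 2 mm.

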